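# Hang the clay rasp back in its slotted rack

### The arm

A 6-joint arm with a two-finger parallel gripper is mounted at the origin on the work surface. World frame = base frame: x ahead of the robot, y to its left, z up, the work surface at z = 0. Lengths are in m, angles in rad, forces in N, time in s.
With the tool pointing down it reaches from about 0.325 to 1 m from the base axis. Payload 5.1 kg.
Tool frame: the origin (TCP) lies at the very end of the fingers, on their centre line; the grasp point (between the pads) lies 19 mm behind it; z points along the fingers, y is the line along which they close (so a half turn about z gives the same grasp; the last joint's range is limited). The gripper opens to 85 mm and grips with 20 to 120 N. Pads are 22 mm wide; open, the fingers measure 114 mm over their backs; the gripper's body (76 mm by 85 mm) begins 54 mm behind the grasp point. The pads swing forward as they close: fully open they stand 13 mm farther back than shut.
Start: joints at [-1.277, 0.124, 1.65, -0, 1.367, -0.083], TCP at [0.239, -0.604, 0.231] pointing down, gripper open.
Joint ranges: [-2.61, 2.61], [-1.02, 2.33], [0.03, 2.71], [-1.35, 4.49], [0.32, 2.68], [-2.91, 2.91]. Speed limits (rad/s): [2.57, 2.57, 3.14, 3.14, 3.14, 3.14].

### API

Orientations are given as a unit quaternion [x, y, z, w].
In Python, from workcell import state, eyes, job, models gives the robot as it stands. The module is installed in compiled form; this text tells all that it offers.
- The arm moves only by the tool servo_tool, never from a script. Its argument "deltas" is a list of rows, each an object with "dp": the shift along the world's x, y, z in m, a list of three; "twist": the turn about the world's z in rad; "grip": the opening, from 0 (shut) to 1 (fully open). A call has 1 to 10 rows; each row is the pose to reach, as a shift and turn from the pose commanded when the call began; what a row does not reach only later rows make up. A row lasts 1/12 s, in which the tool goes at most 41.7 mm and 7.16 degrees, less where a joint would pass 70% of its speed; a pose out of reach is approached as far as the arm can. A call with a gripper value outside its range is refused whole. The fingers move at their own pace and stop on an object; "newtons" is the grip in N (left out, the last holds). Time passes only in rows, so rows that repeat a pose let the fingers close. It gives the time, the measured TCP pose, the force, the opening and the grip force at its end, in the units of the state.
- state(): the state, without advancing time (a new reading comes with each control period).
- eyes.get_image(name): name is "scene" or "top" or "wrist"; returns a dict with "img" (480x640x3 uint8, blue, green, red), "intrinsics" (3x3 intrinsics, pixels), "world_from_camera" (4x4, takes a point from camera to world coordinates); the wrist camera has in their place "T_tool_cam" (4x4, takes a point from camera to tool coordinates, whose origin is the TCP and whose axes are the flange's). Camera axes: x right, y up, looking along -z (the intrinsics and any distortion apply to the point x, -y, -z); pixel columns grow to the right and rows downward; lengths in m; the calibration is good to about 2 mm. A picture is of the moment at which its call begins: read the wrist's pose just before it. There is no depth.
- job.finish_job(): hands the job in; it is judged then, once.
Trained networks look in a picture, given as the dict that the camera call returned (one of the last four; its "shot" number tells which), for a name from the list of things; names that differ only in an ending like _2 or _b are one class to them, and where a whole thing is asked for, a point or a joint stands for the part that bears it (a point fixed in the world has none). Each returns a list of dicts, best first, with "confidence" (0 to 1); they miss things now and then, are a little off and sometimes report something else, mostly with a low value. They report only what shows in the picture. A call takes as long as a camera call. They do not tell look-alikes from the thing itself.
- models.masks_of(picture, thing): "mask" (480x640 bool, what is visible of it).
- models.mark_of(picture, thing): "centre" ([x, y, z] in m, in the coordinates of the camera as it stood for that picture, good to about 4 mm: a listed point, or the origin of a listed thing).
The state is a dict: "time": time; "joints": joint angles; "dq": joint speeds; "joint_torque": joint torques, N m; "ee_pos": TCP position; "orientation": TCP orientation; "contact_force": force on the tool from outside, world axes, zero at the start; "ft_torque": the same for the moment, N m; "width": finger opening in m; "grasp_force": force on a finger pad.
Only numpy, scipy, OpenCV 4.12 (cv2) and the standard library are available. Lean on these libraries where they do the work, as an engineer would, in place of code of your own. Each camera call takes 0.05 s, during which the arm holds its last target. There are 200 camera calls.

### The job

Pick up the rasp that lies on the granite plate by its handle, ease your grip until it swings down and hangs plumb from the fingers clear of the plate, then take firm hold of it again. Hang it in the one empty slot of the tool rack, fully home with the collar of the handle resting on the shelf and the rasp still, and leave the other tools and the clay billet where they are.

Things in the scene. Friction and masses are not known exactly. Their poses are not given: they have to be found in the camera images.
- rasp: the clay rasp lying on the plate, 197 mm long, about 0.2 kg: round wooden handle 80 mm long, brass ferrule 22 mm long and 13 mm across, flat toothed steel blade 95 mm long, 26 mm wide (its y), 6 mm thick (its z). Origin on its axis at mid-length; its x axis points to the butt of the handle. It lies on the handle's collar and the blade tip, the butt end raised a little
- rasp_handle (a point): where to grip: on the rasp's axis at the belly of the handle, 28.6 mm across, 20 mm from the butt, 22 mm above the plate as it lies. Held here at 30 N or more a finger the rasp stays nearly level; under about 25 N it sags about the fingers; eased to 3 or 4 N it hangs plumb; with much less than that it drops. From 30 to 3 N the fingers open about 1 mm
- rasp_shoulder (a point): the centre of the rasp's shoulder, the front face of the collar (32 mm across, 18 mm long) that ends the handle at the ferrule; 60 mm from the point rasp_handle, 117 mm from the blade tip. When the rasp hangs in the rack this face rests on the shelf
- rasp_tip (a point): the end of the rasp's blade, on the axis, 177 mm from the point rasp_handle
- rack: grey steel tool rack, fixed: level shelf 80 mm deep (x), 284 mm long (y), 5 mm thick, its top 165 mm above the granite plate, on two end plates. Four slots 20 mm wide, 66 mm apart, open on its -x edge (robot's side) and end 10 mm past the middle line; the seats lie on that line. Tools hang with ferrule in slot, collar on shelf. A 30 mm flange hangs at the back edge. Origin: middle of its foot
- free_seat: a mark, not a thing: the seat of the one empty slot, on the slot's centre line 40 mm in from the shelf's open edge, at the height of the shelf's top face. Any of the four slots may be the empty one
- rake: a toothed rake of the same handle hanging in another slot, not to be disturbed: its butt stands 80 mm above the shelf, collar 32 mm across. Origin on its axis 18.5 mm below the shelf's top face
- loop: a wire loop tool with the same handle, hanging likewise, not to be disturbed. Origin as for the rake
- knife: a palette knife with the same handle, hanging likewise, not to be disturbed. Origin as for the rake
- billet: a round clay billet lying on the plate between the rasp and the rack, 56 mm across, 120 mm long along its x axis, not to be disturbed. Origin at the middle of its underside
Not all that is in view belongs to the job. What is shaped like the rasp but orange or turquoise is not meant.

How it is judged:
By the outcome, as a careful person would: the job done as asked, in the order asked, and still so for the second after the job is handed in, with the robot touching nothing.
It also fails if it takes over 64 s, if anything falls off the work surface, if the arm or the gripper's body presses on something with over 40 N, if the wrist force passes 120 N, or if a joint passes its speed limit or range.

## Working session

There is one attempt and no reset: what is moved stays moved. The work goes in short steps, Python scripts to look and compute and a tool call to move; the robot and the scene stay as the last step left them, time stands still between calls to the robot, and variables do not carry over. Pictures are saved under pics/ and viewed, at most 10 in all, crops included, and the job is handed in when it is done.

Besides the shell and the picture viewer there is one more tool, called after "Request:" as a command line: name --argument value ..., lists and objects as JSON in quotes. servo_tool: Moves the arm, as the interface text tells. Its arguments: {"type":"object","properties":{"deltas":{"type":"array"},"newtons":{"type":"number"}},"required":["deltas"]}

```bash
mkdir -p pics; cat > h.py <<'E'
import numpy as np, cv2
from workcell import state, eyes, job, models
from scipy.spatial.transform import Rotation as R
def shot(n):
    s=state(); p=eyes.get_image(n)
    if n=="wrist":
        T=np.eye(4);T[:3,:3]=R.from_quat(s["orientation"]).as_matrix();T[:3,3]=s["ee_pos"]
        p["W"]=T@np.array(p["T_tool_cam"])
    else: p["W"]=np.array(p["world_from_camera"])
    return p
def pix(p,w):
    c=np.linalg.inv(p["W"])@np.r_[w,1]; q=np.array(p["intrinsics"])@[c[0],-c[1],-c[2]]; return (q[:2]/q[2]).round(0)
def marks(p,t,show=True):
    o=[]
    for m in models.mark_of(p,t):
        w=(p["W"]@np.r_[m["centre"],1])[:3]; o.append((m["confidence"],w))
        if show: print(t,round(m["confidence"],2),w.round(4),pix(p,w))
    return o
E
python3 - <<'E'
from h import *
s=state();print({k:np.round(v,3) for k,v in s.items()})
for n in("scene","top"):
    p=shot(n);cv2.imwrite(f"pics/{n}0.png",p["img"]);print(n,[k for k in p],p["W"].round(2).tolist())
    for t in("rasp","rasp_handle","rasp_shoulder","rasp_tip","rack","free_seat","rake","loop","knife","billet"):marks(p,t)
E
```

```text
{'time': np.float64(0.0), 'joints': array([-1.277,  0.124,  1.652,  0.   ,  1.368, -0.083]), 'dq': array([ 0.001, -0.001,  0.   ,  0.   , -0.001, -0.001]), 'joint_torque': array([ 0.0000e+00, -4.2362e+01, -3.6545e+01, -0.0000e+00,  7.0000e-03,
        0.0000e+00]), 'ee_pos': array([ 0.239, -0.604,  0.23 ]), 'orientation': array([ 0.982,  0.187, -0.   , -0.001]), 'contact_force': array([-0.414, -0.084,  0.218]), 'ft_torque': array([ 0.019, -0.   , -0.028]), 'grasp_force': np.float64(0.0), 'width': np.float64(0.086)}
scene ['img', 'intrinsics', 'world_from_camera', 'shot', 'W'] [[-0.69, -0.39, 0.6, 1.07], [0.72, -0.37, 0.59, 0.54], [-0.01, 0.84, 0.54, 0.63], [0.0, 0.0, 0.0, 1.0]]
rasp 0.9 [ 0.5826 -0.2633  0.0132] [214. 264.]
rasp 0.85 [ 0.6879 -0.412   0.0151] [142. 257.]
rasp 0.64 [ 0.2875 -0.3377  0.0125] [284. 211.]
rasp_handle 0.95 [ 0.7012 -0.4856  0.0208] [122. 246.]
rasp_handle 0.9 [ 0.5356 -0.3153  0.0233] [217. 244.]
rasp_handle 0.79 [ 0.2176 -0.3718  0.0232] [294. 196.]
rasp_shoulder 0.91 [ 0.2704 -0.3483  0.0153] [286. 207.]
rasp_shoulder 0.87 [ 0.686  -0.425   0.0132] [140
[... 790 characters left out ...]
 0.0205] [427. 241.]
rasp_handle 0.82 [ 0.6989 -0.4879  0.0239] [485. 187.]
rasp_handle 0.75 [ 0.2217 -0.3744  0.0244] [449. 352.]
rasp_shoulder 0.75 [ 0.691  -0.4267  0.0202] [464. 189.]
rasp_shoulder 0.71 [ 0.2727 -0.3512  0.0157] [440. 333.]
rasp_shoulder 0.7 [ 0.5752 -0.2741  0.0171] [412. 226.]
rasp_tip 0.94 [ 0.3825 -0.2953  0.0042] [419. 293.]
rasp_tip 0.77 [ 6.491e-01 -1.831e-01  4.000e-04] [380. 202.]
rasp_tip 0.55 [ 0.6726 -0.312   0.0071] [424. 195.]
rake 0.58 [0.5817 0.3246 0.1474] [194. 203.]
loop 0.47 [0.5552 0.1288 0.148 ] [267. 215.]
knife 0.52 [0.5702 0.2594 0.1477] [218. 208.]
knife 0.24 [ 0.5742 -0.2756  0.0144] [412. 227.]
billet 0.74 [ 0.5952 -0.0031  0.0006] [318. 217.]
```

```bash
python3 - <<'E'
import cv2,numpy as np
a=cv2.imread("pics/scene0.png");b=cv2.imread("pics/top0.png")
A=cv2.resize(a[170:400,90:490],(800,460))
cv2.imwrite("pics/c1.png",A)
cv2.imwrite("pics/c2.png",cv2.resize(b[150:370,170:510],(800,518)))
E
```

```text
(no output)
```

View pics/c1.png

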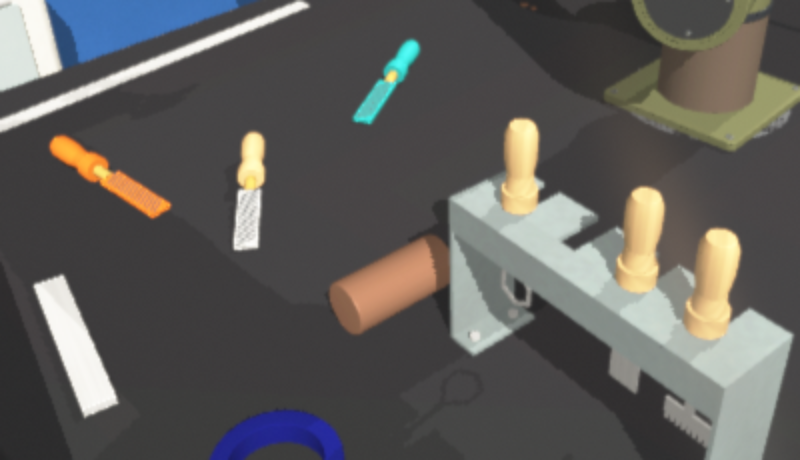

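View pics/c2.png

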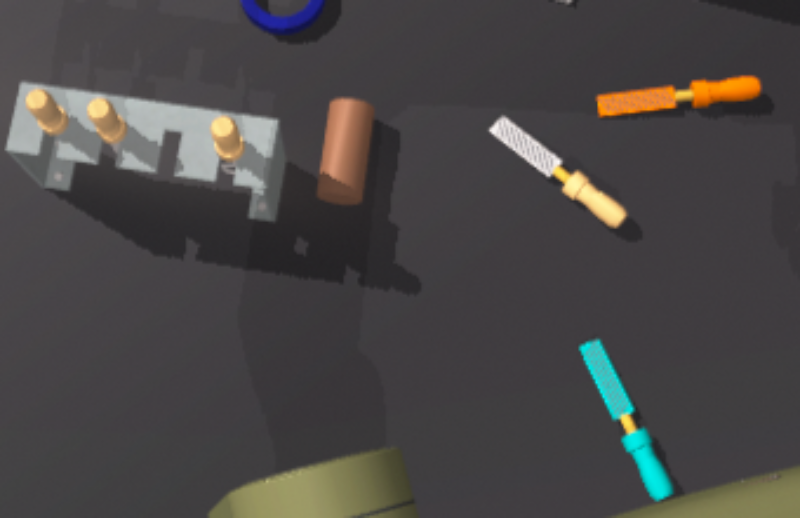

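Rasp-shaped things in the scene image are orange at (142,257), turquoise at (284,211), and a wood-handled one with a steel blade at (214,264). The wood and steel one fits the description, and both enlarged crops confirm it. The empty slot is the second from the billet end, between loop (349,282) and knife (406,320). I'll move above the handle, with the tool y axis turned square to the rasp.

Request:
servo_tool --deltas '[{"dp":[0.028,0.027,0],"twist":0.12,"grip":1},{"dp":[0.056,0.054,0],"twist":0.24,"grip":1},{"dp":[0.084,0.081,0],"twist":0.36,"grip":1},{"dp":[0.112,0.108,0],"twist":0.48,"grip":1},{"dp":[0.14,0.135,0],"twist":0.496,"grip":1},{"dp":[0.168,0.162,0],"twist":0.496,"grip":1},{"dp":[0.196,0.189,0],"twist":0.496,"grip":1},{"dp":[0.224,0.216,0],"twist":0.496,"grip":1},{"dp":[0.25,0.242,0],"twist":0.496,"grip":1},{"dp":[0.265,0.257,0],"twist":0.496,"grip":1}]'

```text
time: 1.93
ee_pos: [0.5063, -0.3446, 0.2315]
orientation: [0.906, 0.424, 0.001, -0.0]
contact_force: [0.2, 0.1, 0.1]
width: 0.0852
grasp_force: 0.0
```

```bash
python3 - <<'E'
from h import *
s=state();print(s["time"],np.round(s["ee_pos"],4),np.round(s["orientation"],3),s["contact_force"])
p=shot("wrist");cv2.imwrite("pics/w1.png",p["img"])
P={}
for t in("rasp_handle","rasp_shoulder","rasp_tip","rasp"):P[t]=marks(p,t)
E
```

```text
1.9333 [ 0.5063 -0.3446  0.2315] [ 0.906  0.424  0.001 -0.   ] [0.21745929 0.14135106 0.06017081]
rasp_handle 0.88 [ 0.6978 -0.4848  0.0263] [611. 191.]
rasp_handle 0.87 [ 0.5357 -0.3125  0.0226] [327. 155.]
rasp_shoulder 0.94 [ 0.6921 -0.4337  0.0127] [565. 145.]
rasp_shoulder 0.79 [ 0.5735 -0.275   0.0135] [333.  86.]
rasp_shoulder 0.61 [ 0.2688 -0.3477  0.0177] [137. 363.]
rasp_tip 0.87 [ 0.3762 -0.2963  0.0025] [183. 252.]
rasp_tip 0.58 [ 6.691e-01 -3.135e-01 -5.000e-04] [455.  45.]
rasp 0.69 [ 0.5894 -0.2525  0.0138] [331.  49.]
rasp 0.59 [ 0.2898 -0.3395  0.0146] [147. 343.]
rasp 0.57 [ 0.6872 -0.4096  0.0134] [545. 126.]
```

View pics/w1.png

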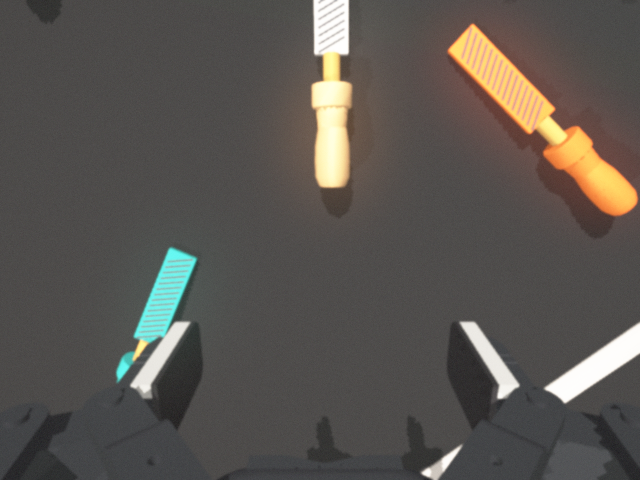

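The real rasp's handle (column ~332, rows 110–187) stands upright in the wrist image, so the fingers are square to it. Orange at (545,126) and turquoise at (147,343) stay clear. I'll descend now.

Request:
servo_tool --deltas '[{"dp":[0.014,0.014,-0.02],"grip":1,"twist":0},{"dp":[0.028,0.0275,-0.04],"grip":1,"twist":0},{"dp":[0.028,0.0275,-0.07],"grip":1,"twist":0},{"dp":[0.028,0.0275,-0.1],"grip":1,"twist":0},{"dp":[0.028,0.0275,-0.13],"grip":1,"twist":0},{"dp":[0.028,0.0275,-0.13],"grip":1,"twist":0},{"dp":[0.028,0.0275,-0.13],"grip":1,"twist":0}]'

```text
time: 2.77
ee_pos: [0.5302, -0.3201, 0.0994]
orientation: [0.907, 0.422, -0.001, -0.002]
contact_force: [0.2, -0.6, 0.6]
width: 0.0853
grasp_force: 0.0
```

```bash
python3 - <<'E'
from h import *
s=state();print(s["time"],np.round(s["ee_pos"],4),np.round(s["orientation"],3))
p=shot("wrist");cv2.imwrite("pics/w2.png",p["img"])
for t in("rasp_handle","rasp_shoulder"):marks(p,t)
for m in models.masks_of(p,"rasp")[:2]:
    y,x=np.nonzero(m["mask"]);print(m["confidence"],x.min(),x.max(),y.min(),y.max())
E
```

```text
2.7667 [ 0.5302 -0.3201  0.0994] [ 0.907  0.422 -0.001 -0.002]
rasp_handle 0.91 [ 0.5346 -0.3149  0.0207] [325. 246.]
rasp_shoulder 0.79 [ 0.5776 -0.2729  0.0145] [337. 133.]
0.79 90 126 360 395
0.74 507 639 47 207
```

Request:
servo_tool --deltas '[{"dp":[0.004,0.0035,-0.025],"grip":1,"twist":0},{"dp":[0.004,0.0035,-0.05],"grip":1,"twist":0},{"dp":[0.004,0.0035,-0.07],"grip":1,"twist":0},{"dp":[0.004,0.0035,-0.085],"grip":1,"twist":0},{"dp":[0.004,0.0035,-0.093],"grip":1,"twist":0},{"dp":[0.004,0.0035,-0.093],"grip":1,"twist":0},{"dp":[0.004,0.0035,-0.093],"grip":1,"twist":0}]'

```text
time: 3.55
ee_pos: [0.5369, -0.317, 0.0097]
orientation: [0.906, 0.423, 0.0, 0.001]
contact_force: [0.5, -0.4, 0.8]
width: 0.0852
grasp_force: 0.0
```

```bash
python3 - <<'E'
from h import *
s=state();print(s["time"],np.round(s["ee_pos"],4),np.round(s["contact_force"],1))
p=shot("wrist");cv2.imwrite("pics/w3.png",p["img"])
for t in("rasp_handle","rasp_shoulder"):marks(p,t)
E
```

```text
3.55 [ 0.5369 -0.317   0.0097] [ 0.5 -0.4  0.8]
rasp_handle 0.87 [ 0.5334 -0.3127  0.0181] [309. 337.]
rasp_shoulder 0.62 [ 0.5756 -0.2778  0.0086] [337. 182.]
```

View pics/w3.png

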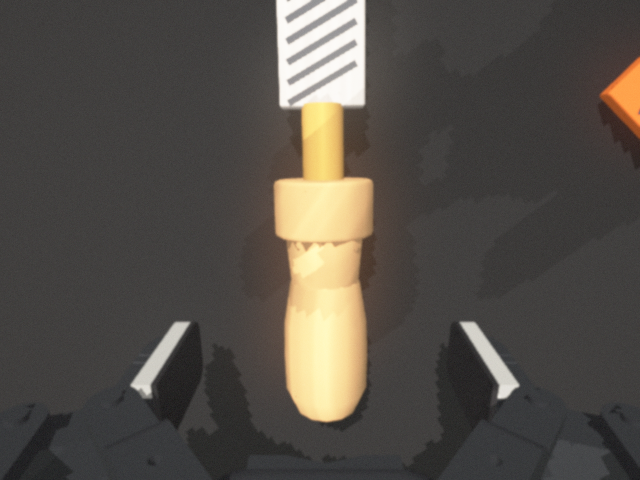

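```bash
python3 - <<'E'
from h import *
s=state();print(s["time"],np.round(s["ee_pos"],4),np.round(s["orientation"],4))
p=shot("wrist");Ti=np.linalg.inv(np.array(p["T_tool_cam"]))
for q in([0,0,0],[0,0,-.016],[0.01,0,-.016],[-.01,0,-.016],[.02,0,-.016],[.06,0,-.016],[-.02,0,-.016]):
    c=Ti@np.r_[q,1];u=np.array(p["intrinsics"])@[c[0],-c[1],-c[2]];print(q,(u[:2]/u[2]).round())
E
```

```text
3.7 [ 0.5374 -0.3173  0.0104] [9.063e-01 4.227e-01 9.000e-04 1.500e-03]
[0, 0, 0] [324. 328.]
[0, 0, -0.016] [324. 351.]
[0.01, 0, -0.016] [324. 325.]
[-0.01, 0, -0.016] [324. 377.]
[0.02, 0, -0.016] [324. 297.]
[0.06, 0, -0.016] [324. 174.]
[-0.02, 0, -0.016] [324. 401.]
```

The handle is centred between the pads (axis at column ~324, belly near row 355) and the grasp point sits about 2.5 mm too far forward. I'll correct that, then close.

Request:
servo_tool --deltas '[{"dp":[-0.0016,-0.0019,-0.004],"grip":1,"twist":0},{"dp":[-0.0016,-0.0019,-0.004],"grip":0.6,"twist":0},{"dp":[-0.0016,-0.0019,-0.004],"grip":0.4,"twist":0},{"dp":[-0.0016,-0.0019,-0.004],"grip":0.2,"twist":0},{"dp":[-0.0016,-0.0019,-0.004],"grip":0.2,"twist":0},{"dp":[-0.0016,-0.0019,-0.004],"grip":0.2,"twist":0},{"dp":[-0.0016,-0.0019,-0.004],"grip":0.2,"twist":0},{"dp":[-0.0016,-0.0019,-0.004],"grip":0.2,"twist":0},{"dp":[-0.0016,-0.0019,-0.004],"grip":0.2,"twist":0}]' --newtons 45

```text
time: 4.5
ee_pos: [0.5346, -0.3183, 0.0045]
orientation: [0.906, 0.423, 0.0, 0.0]
contact_force: [-1.0, 0.4, 1.2]
width: 0.0267
grasp_force: 44.1
```

Request:
servo_tool --deltas '[{"dp":[0,0,0.01],"twist":0,"grip":0.2},{"dp":[0,0,0.03],"twist":0,"grip":0.2},{"dp":[0,0,0.06],"twist":0,"grip":0.2},{"dp":[0,0,0.095],"twist":0,"grip":0.2},{"dp":[0,0,0.13],"twist":0,"grip":0.2},{"dp":[0,0,0.165],"twist":0,"grip":0.2},{"dp":[0,0,0.2],"twist":0,"grip":0.2},{"dp":[0,0,0.235],"twist":0,"grip":0.2},{"dp":[0,0,0.255],"twist":0,"grip":0.2},{"dp":[0,0,0.26],"twist":0,"grip":0.2}]'

```text
time: 5.33
ee_pos: [0.536, -0.3194, 0.2706]
orientation: [0.906, 0.423, 0.002, 0.004]
contact_force: [0.4, -0.4, -1.6]
width: 0.0268
grasp_force: 44.6
```

Request:
servo_tool --deltas '[{"dp":[0,0,0],"twist":0,"grip":0.2},{"dp":[0,0,0],"twist":0,"grip":0.2},{"dp":[0,0,0],"twist":0,"grip":0.2}]'

```text
time: 5.58
ee_pos: [0.5333, -0.3175, 0.2609]
orientation: [0.906, 0.423, -0.001, -0.002]
contact_force: [0.2, 0.0, -2.5]
width: 0.0268
grasp_force: 44.6
```

```bash
cat >> h.py <<'E'
def held():
    s=state();T=np.eye(4);T[:3,:3]=R.from_quat(s["orientation"]).as_matrix();T[:3,3]=s["ee_pos"]
    print("t",round(s["time"],2),"w",round(s["width"],5),"F",round(float(s["grasp_force"]),1),"tcp",np.round(s["ee_pos"],4),"f",np.round(s["contact_force"],1),"m",np.round(s["ft_torque"],2))
    for n in("scene","wrist"):
        p=shot(n);cv2.imwrite(f"pics/{n}_{s['time']:.2f}.png",p["img"])
        for t in("rasp_handle","rasp_shoulder","rasp_tip"):
            for c,w in marks(p,t,False):
                l=np.linalg.inv(T)@np.r_[w,1]
                if np.linalg.norm(l[:3])<.25 and w[2]>.045 : print(n,t,round(c,2),"tool",l[:3].round(4),"world",w.round(4),pix(p,w))
E
python3 -c "
from h import *
held()"
```

```text
t 5.58 w 0.02679 F 44.6 tcp [ 0.5333 -0.3175  0.2609] f [ 0.2  0.  -2.5] m [-0.19  0.19 -0.05]
scene rasp_handle 0.68 tool [ 0.0011  0.0002 -0.0163] world [ 0.5342 -0.3168  0.2772] [203. 146.]
scene rasp_shoulder 0.79 tool [ 0.064  -0.0017 -0.0084] world [ 0.5732 -0.2674  0.2692] [202. 160.]
scene rasp_tip 0.81 tool [ 0.1728 -0.0021  0.0083] world [ 0.6428 -0.1838  0.2525] [197. 190.]
wrist rasp_handle 0.8 tool [ 0.002  -0.0046 -0.0161] world [ 0.5312 -0.313   0.277 ] [309. 344.]
wrist rasp_shoulder 0.76 tool [ 0.0601  0.0037 -0.0083] world [ 0.5748 -0.2738  0.2691] [334. 170.]
```

Request:
servo_tool --deltas '[{"dp":[0,0,0],"twist":0,"grip":0.3},{"dp":[0,0,0],"twist":0,"grip":0.3},{"dp":[0,0,0],"twist":0,"grip":0.3},{"dp":[0,0,0],"twist":0,"grip":0.3}]' --newtons 20

```text
time: 6.32
ee_pos: [0.5346, -0.3183, 0.2644]
orientation: [0.906, 0.423, 0.0, 0.0]
contact_force: [0.2, 0.3, -2.2]
width: 0.0269
grasp_force: 44.6
```

Request:
servo_tool --deltas '[{"dp":[0,0,0],"twist":0,"grip":0.318},{"dp":[0,0,0],"twist":0,"grip":0.318},{"dp":[0,0,0],"twist":0,"grip":0.318}]'

```text
time: 6.57
ee_pos: [0.5345, -0.3183, 0.2643]
orientation: [0.906, 0.423, 0.0, 0.0]
contact_force: [-0.4, -0.2, -2.3]
width: 0.0271
grasp_force: 29.8
```

```bash
python3 -c "
from h import *
held()"
```

```text
t 6.57 w 0.02712 F 29.8 tcp [ 0.5345 -0.3183  0.2643] f [-0.4 -0.2 -2.3] m [-0.2   0.15 -0.02]
scene rasp_handle 0.64 tool [ 0.0012 -0.0017 -0.0179] world [ 0.534  -0.3163  0.2822] [203. 144.]
scene rasp_shoulder 0.76 tool [ 0.0629 -0.0052 -0.0081] world [ 0.571  -0.2667  0.2724] [202. 158.]
scene rasp_tip 0.9 tool [ 0.1712 -0.0035  0.0109] world [ 0.6419 -0.1849  0.2535] [197. 189.]
scene rasp_tip 0.19 tool [ 0.0597 -0.0005 -0.0111] world [ 0.5725 -0.2722  0.2755] [200. 157.]
wrist rasp_handle 0.92 tool [ 0.0036 -0.0071 -0.014 ] world [ 0.5315 -0.311   0.2784] [304. 339.]
wrist rasp_shoulder 0.74 tool [ 0.0596  0.0017 -0.0078] world [ 0.5741 -0.2737  0.2722] [330. 172.]
```

Request:
servo_tool --deltas '[{"dp":[0,0,0],"twist":0,"grip":0.32},{"dp":[0,0,0],"twist":0,"grip":0.322},{"dp":[0,0,0],"twist":0,"grip":0.322},{"dp":[0,0,0],"twist":0,"grip":0.322}]'

```text
time: 7.3
ee_pos: [0.5346, -0.3182, 0.2642]
orientation: [0.906, 0.423, 0.0, -0.0]
contact_force: [-0.3, -0.5, -3.0]
width: 0.0274
grasp_force: 18.6
```

Request:
servo_tool --deltas '[{"dp":[0,0,0],"twist":0,"grip":0.324},{"dp":[0,0,0],"twist":0,"grip":0.324},{"dp":[0,0,0],"twist":0,"grip":0.324}]'

```text
time: 7.55
ee_pos: [0.5344, -0.3185, 0.2643]
orientation: [0.906, 0.423, -0.0, 0.0]
contact_force: [-0.3, -0.2, -1.6]
width: 0.0276
grasp_force: 11.1
```

```bash
python3 -c "
from h import *
held()"
```

```text
t 7.55 w 0.02759 F 11.1 tcp [ 0.5344 -0.3185  0.2643] f [-0.3 -0.2 -1.6] m [-0.01 -0.05 -0.02]
scene rasp_handle 0.9 tool [ 0.0006 -0.0021 -0.0173] world [ 0.5332 -0.3167  0.2816] [203. 144.]
scene rasp_shoulder 0.67 tool [-0.0156 -0.0032  0.0432] world [ 0.522  -0.3284  0.2211] [208. 167.]
scene rasp_tip 0.63 tool [-0.055  -0.0017  0.1548] world [ 0.4977 -0.3595  0.1095] [215. 203.]
wrist rasp_handle 0.69 tool [ 0.0017 -0.0046 -0.0131] world [ 0.532  -0.3142  0.2775] [311. 343.]
wrist rasp_shoulder 0.77 tool [-0.0082  0.0033  0.047 ] world [ 0.5317 -0.3269  0.2173] [331. 297.]
wrist rasp_tip 0.78 tool [-0.0231  0.0014  0.1627] world [ 0.5206 -0.3371  0.1016] [326. 251.]
```

Request:
servo_tool --deltas '[{"dp":[0,0,0],"twist":0,"grip":0.325},{"dp":[0,0,0],"twist":0,"grip":0.325},{"dp":[0,0,0],"twist":0,"grip":0.3256},{"dp":[0,0,0],"twist":0,"grip":0.3256},{"dp":[0,0,0],"twist":0,"grip":0.3256},{"dp":[0,0,0],"twist":0,"grip":0.3256}]'

```text
time: 8.45
ee_pos: [0.5345, -0.3183, 0.2643]
orientation: [0.906, 0.423, -0.0, -0.0]
contact_force: [0.8, 0.6, -1.5]
width: 0.0278
grasp_force: 7.2
```

```bash
python3 -c "
from h import *
held()"
```

```text
t 8.45 w 0.02781 F 7.2 tcp [ 0.5345 -0.3183  0.2643] f [ 0.8  0.6 -1.5] m [ 0.02 -0.04 -0.05]
scene rasp_handle 0.58 tool [ 0.0014  0.0003 -0.0146] world [ 0.5356 -0.3174  0.2789] [202. 145.]
scene rasp_shoulder 0.69 tool [-0.0046 -0.0014  0.0432] world [ 0.5305 -0.3209  0.2212] [207. 169.]
scene rasp_tip 0.94 tool [-0.021  -0.0036  0.1592] world [ 0.5182 -0.3321  0.1051] [215. 211.]
wrist rasp_handle 0.7 tool [ 0.0024 -0.0072 -0.0131] world [ 0.5306 -0.3119  0.2774] [304. 341.]
wrist rasp_shoulder 0.77 tool [-0.0063  0.002   0.0487] world [ 0.532  -0.3244  0.2156] [328. 291.]
wrist rasp_tip 0.74 tool [-0.0167  0.0015  0.1636] world [ 0.5249 -0.3321  0.1007] [326. 242.]
```

Request:
servo_tool --deltas '[{"dp":[0,0,0],"twist":0,"grip":0.3261},{"dp":[0,0,0],"twist":0,"grip":0.3261},{"dp":[0,0,0],"twist":0,"grip":0.3265},{"dp":[0,0,0],"twist":0,"grip":0.3265},{"dp":[0,0,0],"twist":0,"grip":0.3265},{"dp":[0,0,0],"twist":0,"grip":0.3265}]'

```text
time: 9.35
ee_pos: [0.5345, -0.3183, 0.2643]
orientation: [0.906, 0.423, 0.0, -0.0]
contact_force: [-1.0, -0.2, -1.6]
width: 0.0282
grasp_force: 5.2
```

```bash
python3 -c "
from h import *
held()"
```

```text
t 9.35 w 0.02822 F 5.2 tcp [ 0.5345 -0.3183  0.2643] f [-1.  -0.2 -1.6] m [-0.04 -0.   -0.01]
scene rasp_handle 0.64 tool [ 0.0012 -0.0011 -0.0183] world [ 0.5345 -0.3167  0.2826] [203. 144.]
scene rasp_shoulder 0.64 tool [-0.0042 -0.0033  0.043 ] world [ 0.5292 -0.3194  0.2213] [208. 169.]
scene rasp_tip 0.82 tool [-0.0166 -0.0046  0.1609] world [ 0.5203 -0.328   0.1035] [215. 212.]
wrist rasp_handle 0.62 tool [-0.0001 -0.0053 -0.0129] world [ 0.5304 -0.315   0.2772] [309. 347.]
wrist rasp_shoulder 0.96 tool [-0.0065  0.0043  0.0487] world [ 0.5337 -0.326   0.2157] [333. 291.]
wrist rasp_tip 0.65 tool [-0.0162 -0.0003  0.1642] world [ 0.5239 -0.3305  0.1001] [324. 241.]
```

Request:
servo_tool --deltas '[{"dp":[0,0,0],"twist":0,"grip":0.3268},{"dp":[0,0,0],"twist":0,"grip":0.3268},{"dp":[0,0,0],"twist":0,"grip":0.327},{"dp":[0,0,0],"twist":0,"grip":0.327},{"dp":[0,0,0],"twist":0,"grip":0.327},{"dp":[0,0,0],"twist":0,"grip":0.327}]'

```text
time: 10.25
ee_pos: [0.5345, -0.3183, 0.2643]
orientation: [0.906, 0.423, 0.0, 0.0]
contact_force: [-0.5, 0.5, -2.2]
width: 0.0281
grasp_force: 4.2
```

```bash
python3 -c "
from h import *
held()"
```

```text
t 10.25 w 0.02807 F 4.2 tcp [ 0.5345 -0.3183  0.2643] f [-0.5  0.5 -2.2] m [ 0.03 -0.02 -0.  ]
scene rasp_handle 0.7 tool [ 0.0006 -0.0044 -0.0164] world [ 0.5316 -0.315   0.2807] [204. 144.]
scene rasp_shoulder 0.61 tool [-0.0005 -0.      0.0433] world [ 0.5342 -0.3186  0.221 ] [206. 170.]
wrist rasp_handle 0.65 tool [ 0.0015 -0.0067 -0.0159] world [ 0.5304 -0.3129  0.2802] [305. 347.]
wrist rasp_shoulder 0.56 tool [-0.005   0.0054  0.0468] world [ 0.5355 -0.3256  0.2176] [336. 290.]
wrist rasp_tip 0.95 tool [-0.0125 -0.0021  0.1638] world [ 0.5249 -0.3265  0.1005] [322. 236.]
```

Request:
servo_tool --deltas '[{"dp":[0,0,0],"twist":0,"grip":0.3272},{"dp":[0,0,0],"twist":0,"grip":0.3272},{"dp":[0,0,0],"twist":0,"grip":0.3274},{"dp":[0,0,0],"twist":0,"grip":0.3274},{"dp":[0,0,0],"twist":0,"grip":0.3274},{"dp":[0,0,0],"twist":0,"grip":0.3274}]'

```text
time: 11.15
ee_pos: [0.5345, -0.3183, 0.2643]
orientation: [0.906, 0.423, 0.0, -0.0]
contact_force: [-0.1, -0.2, -1.7]
width: 0.0278
grasp_force: 3.5
```

```bash
python3 -c "
from h import *
held();held()"
```

```text
t 11.15 w 0.02785 F 3.5 tcp [ 0.5345 -0.3183  0.2643] f [-0.1 -0.2 -1.7] m [ 0.04  0.01 -0.01]
scene rasp_handle 0.82 tool [-0.0014 -0.0026 -0.0128] world [ 0.5316 -0.3177  0.2771] [204. 146.]
scene rasp_shoulder 0.8 tool [-0.0008 -0.003   0.044 ] world [ 0.5317 -0.317   0.2203] [207. 170.]
scene rasp_shoulder 0.41 tool [-0.0071  0.0009  0.0635] world [ 0.5306 -0.3243  0.2008] [207. 177.]
scene rasp_tip 0.59 tool [-0.0117 -0.0038  0.1589] world [ 0.5241 -0.3248  0.1054] [214. 212.]
wrist rasp_handle 0.73 tool [ 0.0031 -0.0047 -0.0146] world [ 0.5329 -0.3129  0.2789] [310. 341.]
wrist rasp_shoulder 0.94 tool [-0.0057  0.0016  0.0483] world [ 0.5321 -0.3237  0.216 ] [328. 290.]
wrist rasp_tip 0.88 tool [-0.0097 -0.0011  0.1626] world [ 0.5274 -0.325   0.1017] [323. 233.]
t 11.55 w 0.02815 F 3.5 tcp [ 0.5345 -0.3183  0.2643] f [ 0.9 -0.9 -1.6] m [-0.    0.03 -0.01]
scene rasp_handle 0.79 tool [ 0.0021 -0.0032 -0.0138] world [ 0.5335 -0.3146  0.2781] [204. 146.]
scene rasp_handle 0.64 tool [-0.0097 -0.0006  0.0642] world [ 0.5278 -0.3253  0.2001] [208. 176.]
scene rasp_shoulder 0.72 tool [ 0.0001 -0.0048  0.0439] world [ 0.5309 -0.3151  0.2204] [208. 170.]
scene rasp_tip 0.74 tool [-0.0129 -0.0028  0.1642] world [ 0.5241 -0.3264  0.1001] [214. 214.]
wrist rasp_handle 0.86 tool [-0.0025 -0.0061 -0.0155] world [ 0.5283 -0.3163  0.2798] [307. 357.]
wrist rasp_shoulder 0.73 tool [-0.0037  0.0032  0.0479] world [ 0.5346 -0.3232  0.2164] [331. 287.]
wrist rasp_tip 0.87 tool [-0.0105  0.0004  0.1631] world [ 0.5281 -0.3265  0.1012] [325. 234.]
```

Request:
servo_tool --deltas '[{"dp":[0,0,0],"twist":0,"grip":0.3276},{"dp":[0,0,0],"twist":0,"grip":0.3276},{"dp":[0,0,0],"twist":0,"grip":0.3276},{"dp":[0,0,0],"twist":0,"grip":0.3276},{"dp":[0,0,0],"twist":0,"grip":0.3276},{"dp":[0,0,0],"twist":0,"grip":0.3276}]'

```text
time: 12.45
ee_pos: [0.5345, -0.3183, 0.2643]
orientation: [0.906, 0.423, -0.0, -0.0]
contact_force: [0.4, 0.1, -2.7]
width: 0.0279
grasp_force: 3.2
```

```bash
python3 -c "
from h import *
held()
a=cv2.imread(sorted(__import__('glob').glob('pics/scene_1*.png'))[-1])[90:270,110:330]
b=cv2.imread(sorted(__import__('glob').glob('pics/wrist_1*.png'))[-1])
cv2.imwrite('pics/c3.png',np.hstack([cv2.resize(a,(440,360)),cv2.resize(b[:,160:480],(240,360))]))"
```

```text
t 12.45 w 0.02787 F 3.2 tcp [ 0.5345 -0.3183  0.2643] f [ 0.4  0.1 -2.7] m [-0.    0.01 -0.04]
scene rasp_handle 0.66 tool [-0.0023 -0.0024 -0.016 ] world [ 0.5312 -0.3184  0.2804] [204. 144.]
scene rasp_shoulder 0.78 tool [-0.0009 -0.0016  0.0388] world [ 0.5327 -0.3179  0.2255] [207. 168.]
scene rasp_shoulder 0.56 tool [-0.0022 -0.0038 -0.0149] world [ 0.5302 -0.3175  0.2792] [204. 145.]
scene rasp_tip 0.96 tool [-0.0131 -0.0012  0.1635] world [ 0.5252 -0.3275  0.1008] [214. 214.]
wrist rasp_handle 0.66 tool [ 0.0014 -0.0061 -0.0128] world [ 0.5308 -0.3134  0.2771] [307. 343.]
wrist rasp_shoulder 0.89 tool [-0.0042  0.0043  0.047 ] world [ 0.5352 -0.3243  0.2173] [333. 288.]
wrist rasp_shoulder 0.53 tool [ 0.0013 -0.0051 -0.0129] world [ 0.5315 -0.314   0.2772] [310. 343.]
wrist rasp_tip 0.96 tool [-0.0117  0.0004  0.1629] world [ 0.5273 -0.3275  0.1014] [325. 236.]
```

View pics/c3.png

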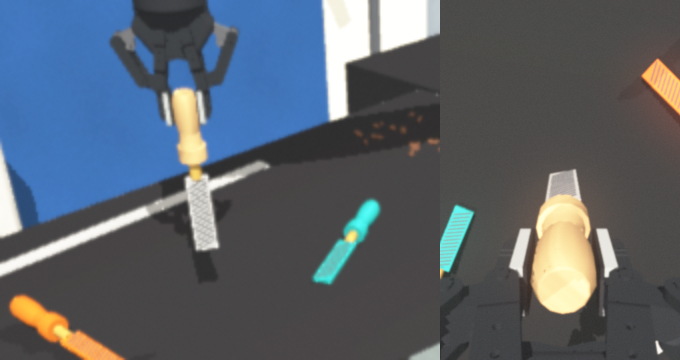

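Left crop: the rasp hangs with butt up and tip down, well clear of the plate. The image shift and marks give a lean of about 3° or less, and it is steady at 3.2 N. Now I'll take firm hold.

Request:
servo_tool --deltas '[{"dp":[0,0,0],"twist":0,"grip":0.326},{"dp":[0,0,0],"twist":0,"grip":0.322},{"dp":[0,0,0],"twist":0,"grip":0.315},{"dp":[0,0,0],"twist":0,"grip":0.2},{"dp":[0,0,0],"twist":0,"grip":0.2},{"dp":[0,0,0],"twist":0,"grip":0.2}]' --newtons 45

```text
time: 13.35
ee_pos: [0.5345, -0.3183, 0.2643]
orientation: [0.906, 0.423, -0.0, -0.0]
contact_force: [0.2, 0.3, -2.4]
width: 0.0269
grasp_force: 44.3
```

```bash
python3 -c "
from h import *
held()
for n in('top','scene'):
    p=shot(n)
    for t in('free_seat','rack','loop','knife','rake'):marks(p,t)"
```

```text
t 13.35 w 0.02692 F 44.3 tcp [ 0.5345 -0.3183  0.2643] f [ 0.2  0.3 -2.4] m [ 0.06  0.02 -0.06]
scene rasp_handle 0.79 tool [-0.0012 -0.002  -0.0149] world [ 0.5322 -0.3179  0.2792] [203. 145.]
scene rasp_shoulder 0.64 tool [-0.0002  0.0011  0.0453] world [ 0.5352 -0.3192  0.219 ] [206. 170.]
scene rasp_tip 0.98 tool [-0.012  -0.0028  0.1614] world [ 0.5246 -0.3257  0.1029] [214. 213.]
wrist rasp_handle 0.56 tool [ 0.0019 -0.0049 -0.0119] world [ 0.532  -0.3137  0.2763] [310. 340.]
wrist rasp_tip 0.6 tool [-0.0124  0.0015  0.1634] world [ 0.5277 -0.3287  0.1009] [326. 236.]
loop 0.63 [0.5572 0.1275 0.1479] [268. 214.]
knife 0.69 [0.5724 0.2599 0.1492] [218. 207.]
rake 0.52 [0.5783 0.3261 0.1479] [193. 204.]
loop 0.87 [0.5575 0.1269 0.1471] [348. 281.]
knife 0.61 [0.5715 0.2589 0.1457] [407. 320.]
rake 0.82 [0.5781 0.3243 0.1488] [441. 341.]
```

Request:
servo_tool --deltas '[{"dp":[-0.005,0.015,0],"twist":0.03,"grip":0.2},{"dp":[-0.013,0.045,0],"twist":0.09,"grip":0.2},{"dp":[-0.023,0.08,0],"twist":0.15,"grip":0.2},{"dp":[-0.033,0.117,0],"twist":0.22,"grip":0.2},{"dp":[-0.043,0.154,0],"twist":0.29,"grip":0.2},{"dp":[-0.053,0.191,0],"twist":0.36,"grip":0.2},{"dp":[-0.063,0.228,0],"twist":0.43,"grip":0.2},{"dp":[-0.073,0.265,0],"twist":0.5,"grip":0.2},{"dp":[-0.08,0.295,0],"twist":0.56,"grip":0.2},{"dp":[-0.0845,0.318,0],"twist":0.593,"grip":0.2}]'

```text
time: 15.18
ee_pos: [0.449, 0.0019, 0.2646]
orientation: [0.742, 0.67, 0.001, 0.0]
contact_force: [0.3, -0.3, -2.8]
width: 0.0266
grasp_force: 44.7
```

Request:
servo_tool --deltas '[{"dp":[0.001,0.03,0],"twist":0,"grip":0.2},{"dp":[0.003,0.065,0],"twist":0,"grip":0.2},{"dp":[0.005,0.1,0],"twist":0,"grip":0.2},{"dp":[0.008,0.135,0],"twist":0,"grip":0.2},{"dp":[0.01,0.17,-0.005],"twist":0,"grip":0.2},{"dp":[0.012,0.195,-0.015],"twist":0,"grip":0.2},{"dp":[0.012,0.205,-0.025],"twist":0,"grip":0.2},{"dp":[0.012,0.205,-0.035],"twist":0,"grip":0.2},{"dp":[0.012,0.205,-0.035],"twist":0,"grip":0.2},{"dp":[0.012,0.205,-0.035],"twist":0,"grip":0.2}]'

```text
time: 16.02
ee_pos: [0.4615, 0.2034, 0.2281]
orientation: [0.744, 0.669, -0.001, -0.0]
contact_force: [0.2, -0.6, -1.7]
width: 0.0269
grasp_force: 44.8
```

```bash
python3 -c "
from h import *
held()
print(state()['orientation'])
for n in('top','wrist','scene'):
    p=shot(n);cv2.imwrite('pics/d_%s.png'%n,p['img']);print(n)
    for t in('free_seat','rack','loop','knife','rake','rasp_handle','rasp_shoulder','billet'):marks(p,t)"
```

```text
t 16.02 w 0.02689 F 44.8 tcp [0.4615 0.2034 0.2281] f [ 0.2 -0.6 -1.7] m [-0.02 -0.03 -0.  ]
scene rasp_handle 0.67 tool [-0.0025  0.0004 -0.0141] world [0.4617 0.2008 0.2422] [421. 228.]
scene rasp_shoulder 0.61 tool [ 0.0012 -0.0004  0.0419] world [0.4612 0.2046 0.1863] [419. 257.]
wrist rasp_handle 0.76 tool [ 0.003  -0.0006 -0.016 ] world [0.4613 0.2064 0.2441] [318. 341.]
wrist rasp_shoulder 0.72 tool [-0.0058  0.0034  0.0451] world [0.4642 0.1972 0.1831] [328. 292.]
wrist rasp_tip 0.65 tool [-0.0105  0.0026  0.1604] world [0.4626 0.1924 0.0678] [325. 235.]
[7.43507795e-01 6.68727112e-01 4.08326589e-04 2.04215452e-04]
top
loop 0.72 [0.5581 0.1266 0.1462] [268. 214.]
rake 0.44 [0.5782 0.326  0.1443] [194. 204.]
rasp_handle 0.95 [ 0.2216 -0.3708  0.0237] [448. 352.]
rasp_handle 0.93 [ 0.6997 -0.4862  0.0228] [485. 187.]
rasp_shoulder 0.83 [ 0.6911 -0.4267  0.0187] [464. 189.]
rasp_shoulder 0.57 [ 0.277  -0.349   0.0186] [439. 332.]
billet 0.84 [ 0.5969 -0.0021  0.0055] [318. 216.]
billet 0.27 [0.5748 0.3251 0.1466] [194. 205.]
wrist
loop 0.57 [0.5562 0.1259 0.1461] [490. 362.]
knife 0.55 [0.573  0.2589 0.1478] [528. 136.]
rasp_shoulder 0.66 [0.4646 0.198  0.1817] [330. 292.]
scene
rack 0.18 [0.5725 0.2575 0.1449] [405. 320.]
loop 0.96 [0.5557 0.1287 0.1514] [350. 279.]
knife 0.58 [0.5741 0.2551 0.1472] [404. 319.]
rake 0.97 [0.5766 0.3247 0.1507] [442. 340.]
rasp_handle 0.81 [ 0.2162 -0.3703  0.023 ] [294. 196.]
rasp_handle 0.59 [ 0.6992 -0.486   0.0218] [122. 245.]
rasp_shoulder 0.7 [0.461  0.2034 0.1879] [419. 256.]
rasp_shoulder 0.65 [ 0.6863 -0.424   0.0156] [140. 255.]
rasp_shoulder 0.61 [ 0.2702 -0.345   0.0147] [287. 208.]
billet 0.69 [5.972e-01 4.000e-04 2.600e-03] [286. 321.]
```

View pics/d_wrist.png

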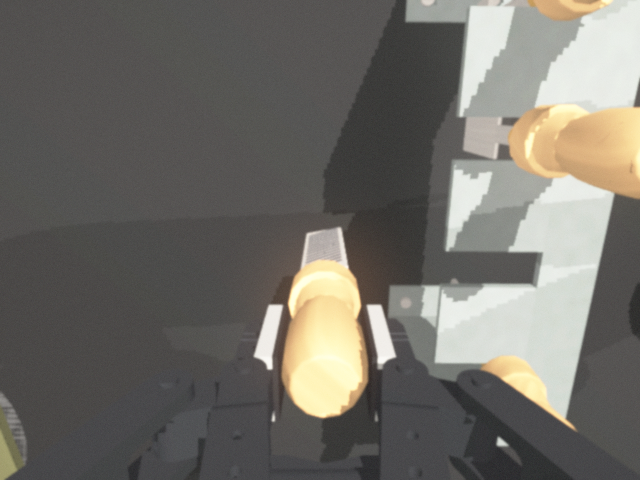

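Wrist image: the empty slot's mouth corners are at (446,252) and (440,284), its end at (541,253)–(537,287), and the collar's far rim reaches row 261 near column 325. I'll turn those into positions at their heights.

```bash
python3 - <<'E'
from h import *
p=shot("wrist");W=p["W"];K=np.array(p["intrinsics"])
print("cam",W[:3,3].round(3), "dist",[k for k in p])
def ray(u,z):
    d=np.linalg.inv(K)@[u[0],u[1],1];d=W[:3,:3]@[d[0],-d[1],-d[2]];o=W[:3,3];return (o+d*(z-o[2])/d[2])
P=[ray(u,.165) for u in((446,252),(440,284),(541,253),(537,287))]
for q in P: print(q.round(4))
m=(P[0]+P[1])/2; e=(P[2]+P[3])/2; d=(e-m)/np.linalg.norm(e-m); print("mouth",m.round(4),"end",e.round(4),"len",np.linalg.norm(e-m),"yaw",np.degrees(np.arctan2(d[1],d[0])),"width",np.linalg.norm(P[0]-P[1]))
u=np.array([.9944,-.106,0]);n=np.array([.106,.9944,0]);print("seat",(m+.04*u).round(4),(e-.01*u).round(4), "lateral",m@n,e@n)
a=np.linspace(0,6.28,90);tcp=np.array(state()["ee_pos"])
for dy in(-.008,-.005,-.003,0,.003):
    r=[]
    for z,x in((.183,1),(.201,.7)):
        c=np.array([tcp[0],tcp[1]+dy*x,z]);r.append(min(pix(p,c+.016*np.array([np.cos(t),np.sin(t),0]))[1] for t in a))
    print(dy,r)
print("tcp lat",tcp@n)
E
```

```text
cam [0.471 0.282 0.372] dist ['img', 'intrinsics', 'T_tool_cam', 'shot', 'W']
[0.5256 0.2066 0.165 ]
[0.5221 0.1891 0.165 ]
[0.5742 0.2009 0.165 ]
[0.573 0.182 0.165]
mouth [0.5238 0.1978 0.165 ] end [0.5736 0.1915 0.165 ] len 0.0501373700836124 yaw -7.262395733464991 width 0.01785170451232767
seat [0.5636 0.1936 0.165 ] [0.5636 0.1925 0.165 ] lateral 0.25222860052099205 0.25119797480331063
-0.008 [np.float64(265.0), np.float64(274.0)]
-0.005 [np.float64(259.0), np.float64(270.0)]
-0.003 [np.float64(255.0), np.float64(267.0)]
0 [np.float64(249.0), np.float64(262.0)]
0.003 [np.float64(243.0), np.float64(258.0)]
tcp lat 0.25250602755333335
```

Request:
servo_tool --deltas '[{"dp":[0.0006,0.0053,-0.006],"twist":0,"grip":0.2},{"dp":[0.0006,0.0053,-0.012],"twist":0,"grip":0.2},{"dp":[0.0206,0.0032,-0.012],"twist":0,"grip":0.2},{"dp":[0.0356,0.0016,-0.012],"twist":0,"grip":0.2},{"dp":[0.0456,0.0005,-0.012],"twist":0,"grip":0.2},{"dp":[0.0456,0.0005,-0.012],"twist":0,"grip":0.2},{"dp":[0.0456,0.0005,-0.012],"twist":0,"grip":0.2}]'

```text
time: 18.4
ee_pos: [0.5074, 0.2052, 0.2167]
orientation: [0.743, 0.669, -0.001, -0.0]
contact_force: [-0.7, -0.9, -1.7]
width: 0.0269
grasp_force: 45.0
```

```bash
python3 -c "
from h import *
held()
p=shot('wrist');a=shot('scene')
cv2.imwrite('pics/e.png',np.hstack([p['img'],cv2.resize(a['img'][190:370,330:480],(400,480))])[:, 240:])"
```

```text
t 18.4 w 0.02688 F 45.0 tcp [0.5074 0.2052 0.2167] f [-0.7 -0.9 -1.7] m [0.04 0.06 0.  ]
scene rasp_handle 0.86 tool [-0.0019 -0.0001 -0.012 ] world [0.5071 0.2032 0.2287] [406. 246.]
scene rasp_shoulder 0.61 tool [-0.0004  0.0009  0.0443] world [0.5082 0.2046 0.1724] [403. 275.]
wrist rasp_handle 0.82 tool [ 0.0031 -0.0005 -0.0147] world [0.5072 0.2084 0.2314] [323. 340.]
wrist rasp_shoulder 0.57 tool [-0.006   0.0058  0.0485] world [0.5124 0.1986 0.1681] [336. 290.]
wrist rasp_tip 0.86 tool [-0.01  -0.003  0.163] world [0.5031 0.1955 0.0537] [320. 233.]
```

View pics/e.png

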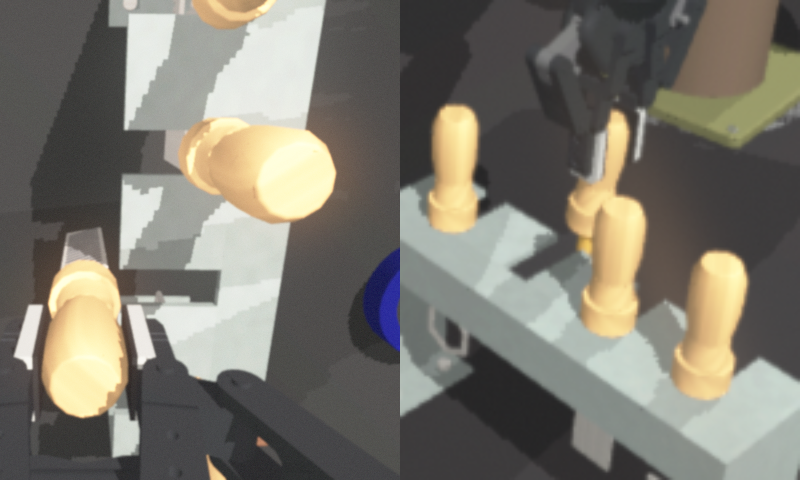

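The rasp stands in front of the slot (rows 269–305 of the wrist crop), collar just above the shelf and lateral error ~1 mm. I'll go in.

Request:
servo_tool --deltas '[{"dp":[0.006,-0.002,0],"twist":0,"grip":0.2},{"dp":[0.014,-0.0028,0],"twist":0,"grip":0.2},{"dp":[0.022,-0.0036,0],"twist":0,"grip":0.2},{"dp":[0.03,-0.0045,0],"twist":0,"grip":0.2},{"dp":[0.03,-0.0045,0],"twist":0,"grip":0.2}]'

```text
time: 19.32
ee_pos: [0.5394, 0.2003, 0.2173]
orientation: [0.744, 0.669, 0.0, 0.0]
contact_force: [0.1, 0.2, -1.9]
width: 0.0268
grasp_force: 45.0
```

Request:
servo_tool --deltas '[{"dp":[0.008,-0.0008,0],"twist":0,"grip":0.2},{"dp":[0.016,-0.0017,0],"twist":0,"grip":0.2},{"dp":[0.023,-0.0024,0],"twist":0,"grip":0.2},{"dp":[0.0266,-0.0028,0],"twist":0,"grip":0.2},{"dp":[0.0266,-0.0028,0],"twist":0,"grip":0.2},{"dp":[0.0266,-0.0028,0],"twist":0,"grip":0.2}]'

```text
time: 19.82
ee_pos: [0.5643, 0.1978, 0.2172]
orientation: [0.743, 0.669, -0.0, -0.0]
contact_force: [0.4, 0.0, -3.0]
width: 0.0269
grasp_force: 45.0
```

```bash
python3 -c "
from h import *
held()
p=shot('wrist');a=shot('scene')
for t in('loop','knife','rake'):marks(a,t)
cv2.imwrite('pics/f.png',np.hstack([p['img'],cv2.resize(a['img'][190:370,330:480],(400,480))])[:, 240:])"
```

```text
t 19.82 w 0.02691 F 45.0 tcp [0.5643 0.1978 0.2172] f [ 0.4  0.  -3. ] m [0.05 0.03 0.03]
scene rasp_handle 0.86 tool [ 0.0022 -0.0018 -0.0156] world [0.5628 0.2002 0.2328] [384. 257.]
scene rasp_handle 0.36 tool [ 0.1255 -0.0024  0.0683] world [0.5751 0.3229 0.1489] [441. 339.]
scene rasp_shoulder 0.79 tool [ 0.0004 -0.0008  0.0419] world [0.5636 0.1984 0.1752] [380. 287.]
scene rasp_shoulder 0.46 tool [-0.0048 -0.0012  0.0653] world [0.5626 0.1932 0.1518] [377. 296.]
scene rasp_tip 0.91 tool [-0.0081 -0.0022  0.1607] world [0.5612 0.19   0.0565] [372. 338.]
wrist rasp_handle 0.77 tool [ 0.0015 -0.004  -0.0125] world [0.5605 0.1997 0.2296] [313. 342.]
wrist rasp_shoulder 0.64 tool [-0.0074  0.0053  0.0499] world [0.5688 0.19   0.1673] [335. 292.]
loop 0.65 [0.557  0.1258 0.149 ] [348. 280.]
knife 0.78 [0.5699 0.2572 0.1445] [406. 320.]
rake 0.58 [0.5766 0.322  0.1489] [440. 340.]
```

View pics/f.png

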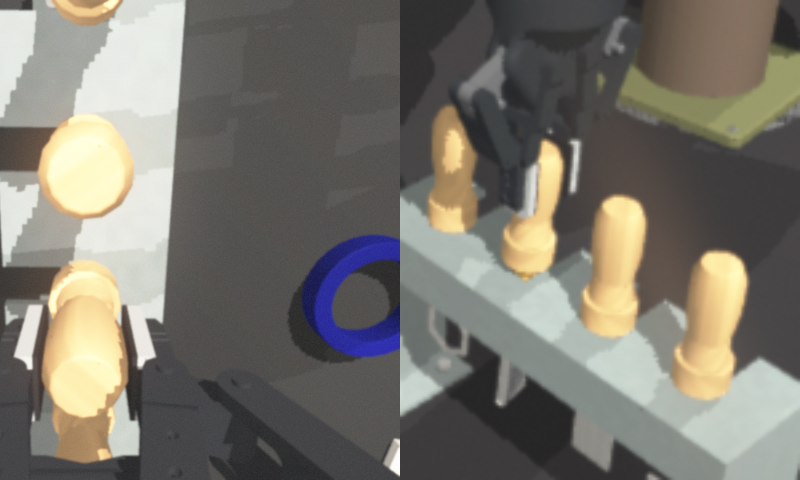

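The blade is through and the collar sits over the slot just above the shelf, with no side force. I'll lower until the shelf takes the weight.

Request:
servo_tool --deltas '[{"dp":[0,0,-0.001],"twist":0,"grip":0.2},{"dp":[0,0,-0.002],"twist":0,"grip":0.2},{"dp":[0,0,-0.003],"twist":0,"grip":0.2},{"dp":[0,0,-0.004],"twist":0,"grip":0.2},{"dp":[0,0,-0.004],"twist":0,"grip":0.2},{"dp":[0,0,-0.004],"twist":0,"grip":0.2}]'

```text
time: 20.97
ee_pos: [0.5642, 0.1979, 0.2131]
orientation: [0.743, 0.669, -0.0, -0.0]
contact_force: [0.3, -0.4, -2.8]
width: 0.0269
grasp_force: 45.0
```

Request:
servo_tool --deltas '[{"dp":[0,0,-0.001],"twist":0,"grip":0.2},{"dp":[0,0,-0.001],"twist":0,"grip":0.2},{"dp":[0,0,-0.001],"twist":0,"grip":0.2}]'

```text
time: 21.22
ee_pos: [0.5642, 0.1979, 0.2123]
orientation: [0.743, 0.669, -0.0, -0.0]
contact_force: [-0.4, -0.0, -3.0]
width: 0.0267
grasp_force: 45.0
```

Request:
servo_tool --deltas '[{"dp":[0,0,-0.001],"twist":0,"grip":0.2},{"dp":[0,0,-0.001],"twist":0,"grip":0.2},{"dp":[0,0,-0.001],"twist":0,"grip":0.2}]'

```text
time: 21.47
ee_pos: [0.5642, 0.1979, 0.2112]
orientation: [0.743, 0.669, -0.0, -0.0]
contact_force: [0.7, 0.2, -1.7]
width: 0.0264
grasp_force: 45.0
```

Request:
servo_tool --deltas '[{"dp":[0,0,-0.001],"twist":0,"grip":0.2},{"dp":[0,0,-0.001],"twist":0,"grip":0.2},{"dp":[0,0,-0.001],"twist":0,"grip":0.2}]'

```text
time: 21.72
ee_pos: [0.5643, 0.1979, 0.2104]
orientation: [0.743, 0.669, 0.0, 0.0]
contact_force: [1.0, 1.0, -2.0]
width: 0.0267
grasp_force: 45.1
```

Request:
servo_tool --deltas '[{"dp":[0,0,-0.001],"twist":0,"grip":0.2},{"dp":[0,0,-0.001],"twist":0,"grip":0.2},{"dp":[0,0,-0.001],"twist":0,"grip":0.2}]'

```text
time: 21.97
ee_pos: [0.5644, 0.1979, 0.2102]
orientation: [0.743, 0.669, 0.0, 0.0]
contact_force: [-2.4, -1.6, 3.4]
width: 0.0262
grasp_force: 45.6
```

The shelf has taken up contact (+5 N change). I'll ease the grip gently so the rasp settles, then open.

Request:
servo_tool --deltas '[{"dp":[0,0,0],"twist":0,"grip":0.32},{"dp":[0,0,0],"twist":0,"grip":0.324},{"dp":[0,0,0],"twist":0,"grip":0.3265},{"dp":[0,0,0],"twist":0,"grip":0.3275},{"dp":[0,0,0],"twist":0,"grip":0.3285},{"dp":[0,0,0],"twist":0,"grip":0.33},{"dp":[0,0,0],"twist":0,"grip":0.333},{"dp":[0,0,0],"twist":0,"grip":0.34},{"dp":[0,0,0],"twist":0,"grip":0.36},{"dp":[0,0,0],"twist":0,"grip":0.36}]'

```text
time: 22.8
ee_pos: [0.564, 0.198, 0.2088]
orientation: [0.743, 0.669, -0.0, -0.0]
contact_force: [0.1, 0.1, 0.3]
width: 0.0305
grasp_force: 0.0
```

```bash
python3 -c "
from h import *
held()"
```

```text
t 22.8 w 0.03046 F 0.0 tcp [0.564  0.198  0.2088] f [0.1 0.1 0.3] m [ 0.03  0.02 -0.  ]
scene rasp_handle 0.93 tool [-0.0062 -0.0025 -0.0168] world [0.5609 0.1921 0.2257] [380. 259.]
scene rasp_handle 0.33 tool [-0.0051 -0.0035  0.1614] world [0.56   0.1932 0.0474] [374. 342.]
scene rasp_shoulder 0.67 tool [-0.0011  0.0032  0.0419] world [0.5671 0.1965 0.167 ] [377. 291.]
scene rasp_tip 0.81 tool [-0.0047 -0.0025  0.1614] world [0.561  0.1935 0.0475] [374. 342.]
wrist rasp_handle 0.8 tool [ 0.0027 -0.0026 -0.0163] world [0.5617 0.2009 0.2251] [315. 344.]
wrist rasp_shoulder 0.89 tool [-0.0063  0.0052  0.0491] world [0.5685 0.1911 0.1598] [334. 290.]
```

Request:
servo_tool --deltas '[{"dp":[0,0,0],"twist":0,"grip":0.45},{"dp":[0,0,0],"twist":0,"grip":0.6},{"dp":[0,0,0],"twist":0,"grip":0.8},{"dp":[0,0,0.005],"twist":0,"grip":0.8},{"dp":[0,0,0.02],"twist":0,"grip":0.8},{"dp":[0,0,0.045],"twist":0,"grip":0.8},{"dp":[0,0,0.08],"twist":0,"grip":0.8},{"dp":[0,0,0.115],"twist":0,"grip":0.8},{"dp":[0,0,0.14],"twist":0,"grip":0.8},{"dp":[-0.02,0,0.15],"twist":0,"grip":0.8}]'

```text
time: 24.03
ee_pos: [0.5469, 0.1979, 0.365]
orientation: [0.744, 0.669, 0.004, 0.002]
contact_force: [-0.4, 0.1, 0.3]
width: 0.0685
grasp_force: 0.0
```

Request:
servo_tool --deltas '[{"dp":[-0.035,-0.01,0],"twist":0,"grip":0.8},{"dp":[-0.07,-0.03,0],"twist":0,"grip":0.8},{"dp":[-0.1,-0.04,0],"twist":0,"grip":0.8},{"dp":[-0.1,-0.04,0],"twist":0,"grip":0.8},{"dp":[-0.1,-0.04,0],"twist":0,"grip":0.8},{"dp":[-0.1,-0.04,0],"twist":0,"grip":0.8}]'

```text
time: 24.53
ee_pos: [0.4446, 0.158, 0.36]
orientation: [0.743, 0.669, 0.001, 0.0]
contact_force: [0.1, 0.0, -0.0]
width: 0.0683
grasp_force: 0.0
```

```bash
python3 -c "
from h import *
p=shot('wrist');a=shot('scene');print(state()['time'],state()['contact_force'])
for q in(a,p):
  for t in('loop','knife','rake','billet','rasp_shoulder','rasp_tip','rasp_handle'):marks(q,t)
cv2.imwrite('pics/g.png',np.hstack([cv2.resize(p['img'],(400,300)),cv2.resize(a['img'][190:370,310:490],(400,300),interpolation=cv2.INTER_CUBIC)]))"
```

```text
24.6333 [-1.03265094  0.28315343 -0.44977383]
loop 0.97 [0.5572 0.1272 0.1508] [349. 279.]
knife 0.56 [0.5732 0.258  0.1454] [405. 320.]
rake 0.86 [0.5765 0.325  0.1498] [442. 340.]
billet 0.66 [0.5952 0.0038 0.0042] [288. 321.]
rasp_shoulder 0.92 [0.5627 0.1953 0.1665] [378. 290.]
rasp_shoulder 0.92 [ 0.688  -0.4289  0.0166] [138. 254.]
rasp_shoulder 0.73 [ 0.2684 -0.3434  0.0177] [288. 207.]
rasp_tip 0.81 [ 0.3796 -0.2953 -0.0008] [270. 232.]
rasp_tip 0.77 [0.5573 0.1928 0.0483] [375. 341.]
rasp_tip 0.73 [0.5764 0.3247 0.1489] [442. 340.]
rasp_tip 0.67 [ 0.6702 -0.3066  0.0069] [172. 274.]
rasp_handle 0.92 [0.5637 0.1932 0.2261] [379. 259.]
rasp_handle 0.7 [ 0.697  -0.4816  0.0218] [124. 246.]
rasp_handle 0.58 [ 0.2161 -0.37    0.025 ] [294. 196.]
rasp_handle 0.58 [0.5708 0.2569 0.1472] [406. 318.]
loop 0.79 [0.5587 0.1265 0.1507] [459. 229.]
knife 0.76 [0.5744 0.2594 0.1494] [478.  60.]
billet 0.73 [0.5985 0.0055 0.0026] [456. 286.]
rasp_shoulder 0.72 [0.5679 0.1899 0.1604] [474. 155.]
rasp_tip 0.97 [0.5643 0.1933 0.0497] [435. 141.]
rasp_tip 0.67 [ 0.671  -0.3121  0.0049] [508. 478.]
```

View pics/g.png

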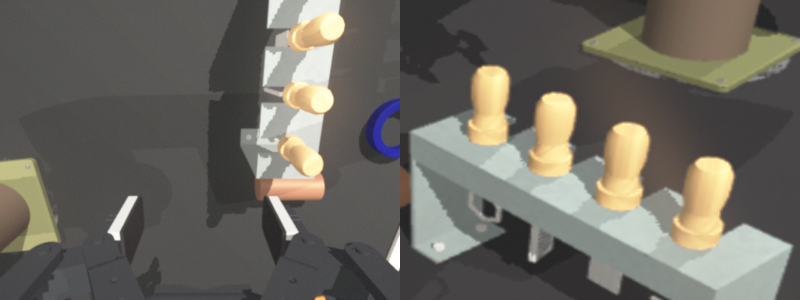

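The rasp hangs upright in the second slot (scene crop (552,135)) with its collar on the shelf (shoulder z ≈ 0.165). The neighbours and billet are where they were, and the gripper is clear. I'll hand it in.

```bash
python3 -c "
from h import *
print(job.finish_job())"
```

```text
the job is handed in; nothing more can be done
None
```

The rasp hangs in the rack's one empty slot with its collar on the shelf, after hanging within about 3° of plumb and being gripped firmly again; the other tools and billet did not move, and the job was handed in at about 25 s.

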